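Nudge the drill plate home on its locating pins

ROBOT

A 6-joint arm with a two-finger parallel gripper is mounted at the origin on the work surface. World frame = base frame: x ahead of the robot, y to its left, z up, the work surface at z = 0. Lengths are in mm, angles in rad, forces in N, time in s.
With the tool pointing down it reaches from about 350 to 775 mm from the base axis. Payload 7.3 kg.
Tool frame: the origin (TCP) lies between the finger pads; the fingertips stand 22 mm ahead of it and the grasp point (between the pads) lies 3 mm ahead of it (nose_length is the distance from the TCP to the fingertips, in mm); z points along the fingers, y is the direction in which the jaws open and shut (so a half turn about z gives the same grasp; the last joint's range is limited). The gripper opens to 92 mm and grips with 3 to 60 N. Pads are 19 mm wide; open, the fingers measure 130 mm over their backs; the gripper's body (75 mm by 190 mm) begins 47 mm behind the grasp point.
Start: joints at [1.041, 0.342, 1.524, -0, 1.275, -0.146], TCP at [196.572, 486.831, 226.641] pointing down, gripper open.
Joint ranges: [-2.53, 2.53], [-0.77, 2.02], [0.04, 2.7], [-1, 4.14], [0.28, 2.66], [-3.11, 3.11]. Speed limits (rad/s): [2.57, 2.57, 3.14, 3.14, 3.14, 3.14].

INTERFACE

Orientations are given as [roll, pitch, yaw] about the fixed x, y, z axes, in that order (R = Rz(yaw) Ry(pitch) Rx(roll)).
In Python, from plant import get_obs, capture, close_job, nose_length gives the robot as it stands.
- The arm moves only by the tool step_arm, never from a script. Its argument "increments" is text: rows parted by semicolons, each of 7 numbers parted by spaces: the turn, a rotation vector about the tool's x, y, z in rad, then the shift along the tool's x, y, z in mm, then the opening, from -1 (shut) to 1 (fully open). A call has 1 to 20 rows; each row is the pose to reach, as a shift and turn from the pose commanded when the call began, along the tool's axes at that moment; what a row does not reach only later rows make up. A row lasts 1/8 s, in which the tool goes at most 62.5 mm and 10.7 degrees, less where a joint would pass 70% of its speed; a pose out of reach is approached as far as the arm can. A call with a gripper value outside its range is refused whole. The fingers move at their own pace and stop on an object; the grip force is fixed at half the most. Time passes only in rows, so rows that repeat a pose let the fingers close. It gives the time, the measured TCP pose, the force and the opening at its end, in the units of the state.
- get_obs(): the state, without advancing time (a new reading comes with each control period).
- capture(name): name is "side" or "top"; returns a dict with "frame" (420x560x3 uint8, red, green, blue), "K" (3x3 intrinsics, pixels), "distortion" ([k1, k2, p1, p2, k3] as OpenCV has them; the pictures are not rectified), "extrinsics" (4x4, takes a point from world to camera coordinates). Camera axes: x right, y down, z forward; pixel columns grow to the right and rows downward; lengths in mm; the calibration is good to about 2 mm. A picture is of the moment at which its call begins. There is no depth.
- close_job(): hands the job in, once; it reports no verdict.
The state is a dict: "time": time; "joint_positions": joint angles; "dq": joint speeds; "tau": joint torques, N m; "tool_pos": TCP position; "tcp_rot": TCP orientation; "contact_force": force on the tool from outside, world axes, zero at the start; "moment": the same for the moment, N m; "grip_width": finger opening in mm.
Only numpy, scipy, OpenCV 4.12 (cv2) and the standard library are available. Lean on these libraries where they do the work, as an engineer would, in place of code of your own. Each camera call takes 0.05 s, during which the arm holds its last target.

TASK

The drill plate has been laid askew on top of the drill jig, riding on the tips of the pins. Nudge it sideways with the fingertips until its holes drop over both locating pins and it lies flat and fully home on the jig's bed. Only push it: do not pick it up or tip it, and leave the other things on the bench where they are.

Things in the scene. Friction and masses are not known exactly. Their poses are not given: they have to be found in the camera images.
- jig: drill jig bolted to the bench: dark steel bed, 190 mm (its x) by 230 mm (its y), top 30 mm above the bench; it does not move. Origin on the bench under the bed's centre, z up. Four steel posts stand 9 mm above the bed (tips 39 mm above the bench), hidden under the plate at the start: two locating pins (pin_a, pin_b) and two plain bosses, 16 mm across, at (x, y) = (-38, 60) and (38, -60) mm
- drill_plate: loose aluminium plate, 130 mm (its x) by 170 mm (its y), 10 mm thick, about 0.6 kg, seven small drill bushes flush in its middle. Origin at the centre of its underside, z up. At the start it rides level on the four post tips, underside 39 mm above the bench, centre 10 to 18 mm off to the jig's -x side and up to 14 mm off along the jig's y, turned up to 0.09 rad from the jig. It slides on the tips
- plate_top (a point): centre of the plate's top face, 10 mm above its origin. Home, the plate is square and central on the jig, with an even 30 mm margin of bed all round; its underside lies on the bed, 9 mm lower than at the start, and this face is 1 mm above the pin tips. Fingertips 3 to 7 mm above the bed meet the plate's edge both before and after it drops
- pin_a (a point): centre of the tip, 9 mm above the bed, of the locating pin at the jig's (-38, -60) mm; 12 mm across at the foot, the upper 5 mm tapering to 7 mm at the flat tip, so a hole starts to drop over it when about 2 to 3 mm off
- pin_b (a point): the same for the other locating pin, at the jig's (38, 60) mm
- hole_a (a point): centre, at the plate's underside, of the 13.5 mm through hole at the plate's (-38, -60) mm, which belongs on pin_a
- hole_b (a point): the same for the 13.5 mm hole at the plate's (38, 60) mm, which belongs on pin_b. The two larger holes, 22 mm across, at the plate's (-38, 60) and (38, -60) mm go over the bosses
- thumb_screw_a: knurled steel thumb screw standing on its head, head 22 mm across and 10 mm high, thread up, 26 mm high in all; a bystander; origin at the centre of its underside
- thumb_screw_b: the other thumb screw, the same; a bystander
- gear: small toothed brass wheel lying flat, 60 mm across, 16 mm high at the hub; a bystander; origin at the centre of its underside
- forceps: steel ring-handled forceps lying flat, about 140 mm long, 60 mm wide over the rings, 6 mm high; a bystander
- loupe: round loupe lens in a dark ring lying flat, 64 mm across, 12 mm high; a bystander
- tub: open white plastic tub, 72 mm across, 62 mm high; a bystander; origin at the centre of its underside
- oil_bottle: small white plastic oil bottle with a black cap, 38 mm across, 95 mm high, well away from the jig; a bystander
- spanner: steel spanner lying on the bench, 150 mm long, well away from the jig; a bystander

How it is judged (in metres and radians):
At the end, for the whole second after the job is handed in: both pin holes of the plate lie within 2 mm of their pins, the plate's underside is within 1.5 mm of the bed and level to 0.015 rad, and it is at rest (horizontal distance between hole_a and pin_a below 0.002 m and horizontal distance between hole_b and pin_b below 0.002 m and z of drill_plate in the frame of jig below 0.0315 m and angle between drill_plate's own z axis and vertical below 0.015 rad and linear speed of drill_plate below 0.01 m/s); the robot touches nothing.
It fails at once if the plate was lifted: its centre rose more than 8 mm above where it rested on the pin tips (z of drill_plate in the frame of jig above 0.047 m).
It fails at once if the plate was pushed with the arm or the gripper's body instead of the fingers (contact force between the arm and drill_plate above 2 N).
It fails at once if the plate was tipped by more than 0.2 rad (angle between drill_plate's own z axis and vertical above 0.2 rad).
It fails at once if a bystander was moved by more than 20 mm (distance of any of thumb_screw_a, thumb_screw_b, gear, forceps, loupe, tub, oil_bottle, spanner from where it was at the start of the episode above 0.02 m).
It also fails if it takes over 61 s, if anything falls off the work surface, if the arm or the gripper's body presses on something with over 40 N, if the wrist force passes 120 N, or if a joint passes its speed limit or range.

## Working session

There is one attempt and no reset: what is moved stays moved. The work goes in short steps, Python scripts to look and compute and a tool call to move; the robot and the scene stay as the last step left them, time stands still between calls to the robot, and variables do not carry over. Pictures are saved under pics/ and viewed, and the job is handed in when it is done.

Besides the shell and the picture viewer there is one more tool, called after "Call:" as name(argument=value, ...) on one line, values as JSON. step_arm: Moves the arm, as the interface text tells. Its arguments: {"type":"object","properties":{"increments":{"type":"string"}},"required":["increments"]}

```bash
mkdir -p pics; ls
cat > h.py <<'E'
import numpy as np, cv2
from plant import get_obs, capture, close_job, nose_length
def snap(n,f):
    c=capture(n); cv2.imwrite('pics/'+f+'.png',c['frame'][:,:,::-1]); np.savez('pics/'+f+'.npz',**{k:np.array(v) for k,v in c.items()}); return c
def load(f): return dict(np.load('pics/'+f+'.npz'))
def ray(c,px,z):
    u=cv2.undistortPoints(np.array(px,float).reshape(-1,1,2),c['K'],c['distortion']).reshape(-1,2)
    T=c['extrinsics'];R=T[:3,:3];t=T[:3,3];o=-R.T@t
    d=np.c_[u,np.ones(len(u))]@R
    return o+d*((z-o[2])/d[:,2])[:,None]
def proj(c,P):
    T=c['extrinsics']
    return cv2.projectPoints(np.array(P,float).reshape(-1,1,3),cv2.Rodrigues(T[:3,:3])[0],T[:3,3],c['K'],c['distortion'])[0].reshape(-1,2)
def crop(f,x0,y0,w,h,s,out):
    im=cv2.imread('pics/'+f+'.png')[y0:y0+h,x0:x0+w]
    cv2.imwrite('pics/'+out+'.png',cv2.resize(im,None,fx=s,fy=s,interpolation=cv2.INTER_CUBIC))
E
python3 - <<'E'
from h import *
for n in('top','side'):
    c=snap(n,n+'0'); T=c['extrinsics']; print(n,-T[:3,:3].T@T[:3,3], T[:3,:3].round(2).tolist(), c['K'][0,0])
o=get_obs(); print({k:np.round(v,3).tolist() for k,v in o.items()}, nose_length)
E
```

```text
pics
top [ 463.91234735    3.07802033 1561.4070722 ] [[0.02, -1.0, 0.01], [-1.0, -0.02, -0.07], [0.07, -0.01, -1.0]] 499.3026276393089
side [ 136.61306227 -851.78277545 1074.72710878] [[0.88, -0.47, 0.01], [-0.33, -0.64, -0.7], [0.33, 0.61, -0.72]] 505.63636408745975
{'time': 0.1, 'joint_positions': [1.041, 0.343, 1.525, -0.0, 1.275, -0.146], 'dq': [0.002, -0.001, -0.004, 0.0, 0.0, 0.002], 'tau': [0.003, -43.2, -24.47, 0.072, 0.053, -0.0], 'tool_pos': [196.367, 486.49, 226.027], 'tcp_rot': [-3.14, -0.0, 2.758], 'contact_force': [0.334, 0.838, -0.158], 'moment': [-0.014, 0.053, 0.02], 'grip_width': 92.089} 22.0
```

View pics/top0.png

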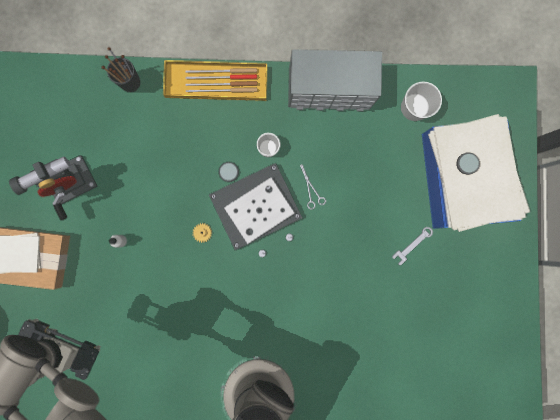

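View pics/side0.png

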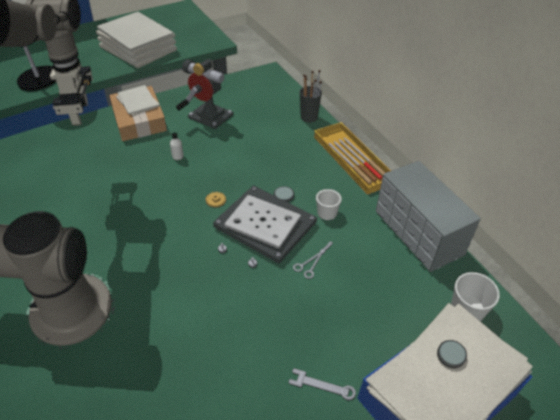

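Run:
```python
from h import *
crop('top0',190,125,140,135,5.5,'t0c')
crop('side0',190,160,165,120,4.8,'s0c')
```

```text
(no output)
```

View pics/t0c.png

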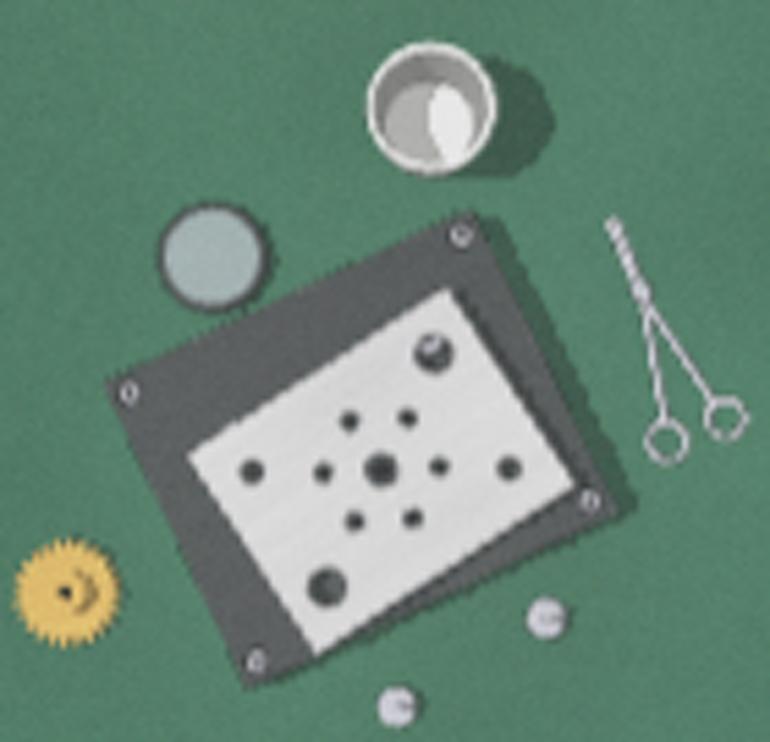

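View pics/s0c.png

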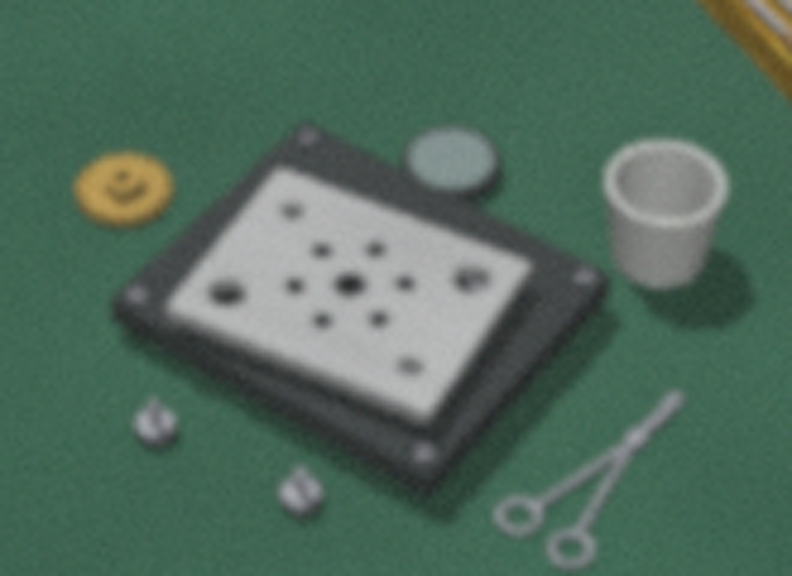

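```bash
cat > fit.py <<'E'
from h import *
from scipy.optimize import least_squares
from scipy.ndimage import map_coordinates
def pose_pts(p,L,z):
    c,s=np.cos(p[2]),np.sin(p[2]); L=np.asarray(L,float)
    return np.c_[p[0]+c*L[:,0]-s*L[:,1], p[1]+s*L[:,0]+c*L[:,1], np.full(len(L),z)]
def fit(c,img,p0,hx,hy,z,R=12,edges='all',it=6,skip=()):
    p=np.array(p0,float); t=np.linspace(-.85,.85,25)
    ed={'+x':(np.c_[np.full(25,hx),t*hy],(1,0)),'-x':(np.c_[np.full(25,-hx),t*hy],(-1,0)),
        '+y':(np.c_[t*hx,np.full(25,hy)],(0,1)),'-y':(np.c_[t*hx,np.full(25,-hy)],(0,-1))}
    for k in range(it):
        r=R if k<2 else R/2 if k<4 else R/3
        obs=[];loc=[];nn=[]
        for e,(L,n) in ed.items():
            if e in skip: continue
            s=np.linspace(-r,r,121)
            for l in L:
                q=proj(c,pose_pts(p,l+s[:,None]*np.array(n),z))
                v=map_coordinates(img,[q[:,1],q[:,0]],order=1)
                g=np.abs(np.gradient(np.convolve(np.pad(v,8,'edge'),np.ones(17)/17,'valid')))
                i=g.argmax()
                if g[i]<0.05*np.ptp(img)/20: continue
                w=g[max(0,i-14):i+15]; ss=s[max(0,i-14):i+15]
                obs.append((w*ss).sum()/w.sum()); loc.append(l); nn.append(n)
        loc=np.array(loc);nn=np.array(nn,float);obs=np.array(obs)
        # shift along local normals: obs = n.(d + w x l)
        f=lambda d: nn[:,0]*(d[0]-d[2]*loc[:,1])+nn[:,1]*(d[1]+d[2]*loc[:,0])-obs
        r_=least_squares(f,[0,0,0],loss='soft_l1',f_scale=.5,x_scale=[1,1,.01]); d=r_.x
        cc,sn=np.cos(p[2]),np.sin(p[2])
        p=p+[cc*d[0]-sn*d[1],sn*d[0]+cc*d[1],d[2]]
    res=f(d)
    rep={e:round(float(np.median(res[[ (tuple(x)==tuple(map(float,ed[e][1]))) for x in nn]])),2) for e in ed if e not in skip}
    return p,np.sqrt(np.median(res**2)),len(obs),rep
def rel(J,P):
    d=np.array(P[:2])-J[:2];c,s=np.cos(J[2]),np.sin(J[2])
    return np.array([c*d[0]+s*d[1],-s*d[0]+c*d[1],P[2]-J[2]])
def chans(c):
    f=c['frame'].astype(float); f=cv2.GaussianBlur(f,(0,0),0.7)
    return f.mean(2), (f[:,:,1]-f[:,:,0])
def holes(R,dz=0):
    out=[]
    for h in ([-38,-60],[38,60]):
        h=np.array(h); q=pose_pts(R,[h],0)[0,:2]; out.append((q-h).round(2))
    return out
E
python3 - <<'E'
from fit import *
c=load('top0')
px=lambda a:np.array(a)/5.5+[190,125]-.4
jc=ray(c,px([(106,380),(472,208),(632,512),(245,690)]),30)
pc=ray(c,px([(188,456),(448,288),(574,486),(316,656)]),49)
def init(q): # TL=(+x,+y) TR=(+x,-y) BR BL
    d=q[0]+q[1]-q[2]-q[3]; return [*q[:,:2].mean(0),np.arctan2(d[1],d[0])]
print(jc.round(0).tolist(), np.linalg.norm(jc[0]-jc[1]),np.linalg.norm(jc[0]-jc[3]),np.linalg.norm(pc[0]-pc[1]),np.linalg.norm(pc[0]-pc[3]))
g,gr=chans(c)
for nm in('top0','side0'):
    c=load(nm); g,gr=chans(c)
    J=fit(c,gr,init(jc),95,115,30); P=fit(c,g,init(pc),65,85,49)
    print(nm,J,P); print('rel',rel(J[0],P[0]).round(3),holes(rel(J[0],P[0])))
E
```

```text
[[605.0, 168.0, 30.0], [707.0, -35.0, 30.0], [538.0, -128.0, 30.0], [434.0, 85.0, 30.0]] 226.68970546234124 189.64847378742223 171.16922936494996 130.81174879196163Traceback (most recent call last):
  File "<stdin>", line 12, in <module>
  File "fit.py", line 28, in fit
    r_=least_squares(f,[0,0,0],loss='soft_l1',f_scale=.5,x_scale=[1,1,.01]); d=r_.x
    return func(*args, **kwargs)
    vector_fun = VectorFunction(
        fun_wrapped,
    ...<6 lines>...
        workers=workers
    )
    self._update_fun()
    ~~~~~~~~~~~~~~~~^^
    self.f = self.fun_wrapped(xp_copy(self.x))
             ~~~~~~~~~~~~~~~~^^^^^^^^^^^^^^^^^
    return np.atleast_1d(self.fun(x))
                         ~~~~~~~~^^^
    return self.f(x, *self.args, **self.kwargs)
           ~~~~~~^^^^^^^^^^^^^^^^^^^^^^^^^^^^^^
  File "fit.py", line 27, in <lambda>
    f=lambda d: nn[:,0]*(d[0]-d[2]*loc[:,1])+nn[:,1]*(d[1]+d[2]*loc[:,0])-obs
                ~~^^^^^
IndexError: too many indices for array: array is 1-dimensional, but 2 were indexed
```

```bash
sed -i '/if g\[i\]</d' fit.py
cat >> fit.py <<'E'
J0=[571,22.5,0.468]
def run(nm,zt=49,P0=None,Jk=None,Rp=12):
    c=load(nm); g,gr=chans(c)
    J=fit(c,gr,J0,95,115,30) if Jk is None else (Jk,)
    P=fit(c,g,P0,65,85,zt,R=Rp)
    R=rel(J[0],P[0])
    print(nm,'J',J,'P',P); print('  rel',R.round(3),holes(R)); return J[0],P[0],R
E
python3 - <<'E'
from fit import *
c=load('top0')
px=lambda a:np.array(a)/5.5+[190,125]-.4
pc=ray(c,px([(188,456),(448,288),(574,486),(316,656)]),49)
q=pc;d=q[0]+q[1]-q[2]-q[3]; P0=[*q[:,:2].mean(0),np.arctan2(d[1],d[0])]
print(P0)
for n in('top0','side0'): run(n,49,P0)
E
```

```text
[np.float64(556.6649374900363), np.float64(12.402369618273093), np.float64(0.5921307369529466)]
top0 J (array([5.70528412e+02, 2.46789947e+01, 4.68954203e-01]), np.float64(0.518741182466513), 100, {'+x': -0.71, '-x': -0.72, '+y': 0.36, '-y': 0.32}) P (array([557.5176142 ,  13.01353134,   0.60144755]), np.float64(0.3952696528706219), 100, {'+x': -0.45, '-x': -0.47, '+y': -0.28, '-y': -0.34})
  rel [-16.878  -4.526   0.132] [array([-8.62, -9.02]), array([-25.14,  -0.03])]
side0 J (array([5.66264871e+02, 1.48284099e+01, 4.70972257e-01]), np.float64(3.0734829861769866), 100, {'+x': -3.46, '-x': -2.92, '+y': -3.1, '-y': -3.01}) P (array([557.42422257,   9.35492116,   0.60378117]), np.float64(1.4589940466310882), 100, {'+x': -2.09, '-x': -1.67, '+y': -1.35, '-y': -1.12})
  rel [-10.362  -0.866   0.133] [array([-2.08, -5.37]), array([-18.64,   3.64])]
```

```bash
cat > mv.py <<'E'
import numpy as np, json
J=np.array([570.5,24.7,0.469])
def T(yaw): c,s=np.cos(yaw),np.sin(yaw); return np.array([[c,s,0],[s,-c,0],[0,0,-1.]]) # tool axes as columns
def jw(jx,jy): c,s=np.cos(J[2]),np.sin(J[2]); return J[:2]+[c*jx-s*jy,s*jx+c*jy]
def inc(cur,yaw,pts):
    for p in pts:
        w=np.array([*jw(*p[:2]),p[2]]); print(p,'world',w.round(1),'shift',(T(yaw).T@(w-cur)).round(1))
E
python3 - <<'E'
from mv import *
inc(np.array([196.57,486.83,226.64]),2.758,[(-125,-4,130),(-125,-4,57)])
print(J[2]+np.pi-2.758)
E
```

```text
(-125, -4, 130) world [460.8 -35.4 130. ] shift [-440.5 -385.4   96.6]
(-125, -4, 57) world [460.8 -35.4  57. ] shift [-440.5 -385.4  169.6]
0.852592653589793
```

Call:
step_arm(increments="0 0 -0.853 -440.5 -385.4 0 1;0 0 -0.853 -440.5 -385.4 0 1;0 0 -0.853 -440.5 -385.4 0 1;0 0 -0.853 -440.5 -385.4 0 1;0 0 -0.853 -440.5 -385.4 0 1;0 0 -0.853 -440.5 -385.4 0 1;0 0 -0.853 -440.5 -385.4 0 1;0 0 -0.853 -440.5 -385.4 0 1;0 0 -0.853 -440.5 -385.4 0 1;0 0 -0.853 -440.5 -385.4 0 1;0 0 -0.853 -440.5 -385.4 0 1;0 0 -0.853 -440.5 -385.4 0 1;0 0 -0.853 -440.5 -385.4 96.6 1;0 0 -0.853 -440.5 -385.4 96.6 1;0 0 -0.853 -440.5 -385.4 96.6 1;0 0 -0.853 -440.5 -385.4 96.6 1")

```text
time: 2.1
tool_pos: [461.4, -34.7, 131.5]
tcp_rot: [-3.14, 0.002, -2.671]
contact_force: [0.6, 0.4, 0.4]
grip_width: 91.8
```

Call:
step_arm(increments="0 0 0 0 0 40 1;0 0 0 0 0 60 1;0 0 0 0 0 73 1;0 0 0 0 0 73 1;0 0 0 0 0 73 1")

```text
time: 2.72
tool_pos: [461.6, -35.6, 58.1]
tcp_rot: [-3.14, 0.002, -2.672]
contact_force: [-0.2, -1.0, 0.6]
grip_width: 91.6
```

Run:
```python
from h import *
snap('side','side1');snap('top','top1'); print(get_obs()['tool_pos'])
a=[cv2.resize(cv2.imread('pics/side1.png')[150:280,190:350],(520,422)),cv2.resize(cv2.imread('pics/top1.png')[130:280,190:330],(394,422))]
cv2.imwrite('pics/m1.png',np.hstack(a)[:, :])
cv2.imwrite('pics/m1.png',cv2.resize(np.hstack(a),(800,370)))
```

```text
[461.41495829 -35.59010709  57.94163288]
```

View pics/m1.png

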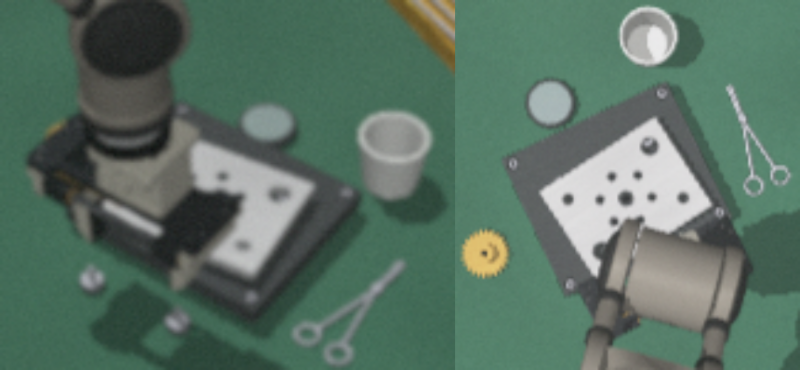

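Call:
step_arm(increments="0 0 0 -8 0 0 1;0 0 0 -14 0 0 1;0 0 0 -18 0 0 1;0 0 0 -21 0 0 1;0 0 0 -24 0 0 1;0 0 0 -27 0 0 1;0 0 0 -30 0 0 1;0 0 0 -33 0 0 1;0 0 0 -36 0 0 1;0 0 0 -38 0 0 1;0 0 0 -40 0 0 1;0 0 0 -41 0 0 1;0 0 0 -41 0 0 1")

```text
time: 4.45
tool_pos: [497.3, -16.9, 57.0]
tcp_rot: [3.142, 0.0, -2.672]
contact_force: [0.1, 0.2, -0.5]
grip_width: 91.8
```

Run:
```python
from h import *
snap('side','side2');snap('top','top2'); print(get_obs()['tool_pos'])
a=[cv2.resize(cv2.imread('pics/side2.png')[150:280,190:350],(520,422)),cv2.resize(cv2.imread('pics/top2.png')[130:280,190:330],(394,422))]
cv2.imwrite('pics/m2.png',cv2.resize(np.hstack(a),(800,370)))
```

```text
[497.2140844  -16.92911512  57.0020254 ]
```

View pics/m2.png

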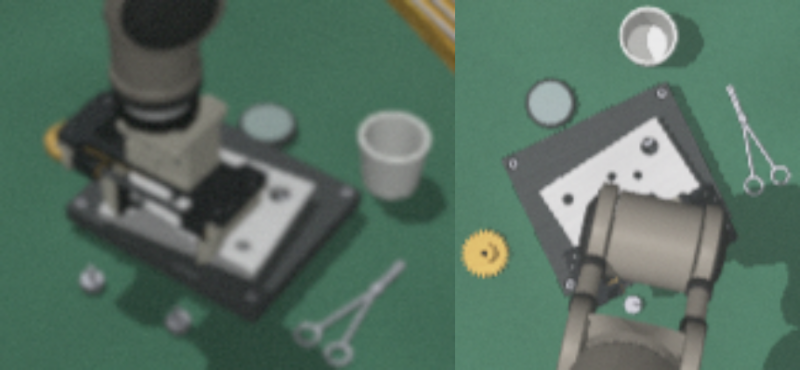

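Run:
```python
from fit import *
from mv import jw
for nm in('side2','top2'):
    c=load(nm); im=cv2.imread('pics/'+nm+'.png'); S=6
    x0,y0,w,h=(200,180,130,95) if nm[0]=='s' else (195,150,130,95)
    big=cv2.resize(im[y0:y0+h,x0:x0+w],None,fx=S,fy=S,interpolation=cv2.INTER_CUBIC)
    def poly(P,col,closed=True):
        q=((proj(c,P)-[x0,y0]+.5)*S).astype(int); cv2.polylines(big,[q.reshape(-1,1,2)],closed,col,1)
    J=[570.5,24.7,.469]
    bx=lambda hx,hy:[(hx,hy),(-hx,hy),(-hx,-hy),(hx,-hy)]
    poly(pose_pts(J,bx(95,115),30),(0,255,255))
    poly(pose_pts([557.5,13,.6014],bx(65,85),49),(0,0,255))
    for sy in(1,-1):
        r=[( -84+a,-4+sy*b) for a,b in((9.5,46),(9.5,65),(-9.5,65),(-9.5,46))]
        poly(pose_pts(J,r,35),(255,0,0)); poly(pose_pts(J,r,80),(255,0,255))
    cv2.imwrite('pics/o_'+nm+'.png',big)
```

```text
(no output)
```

View pics/o_side2.png

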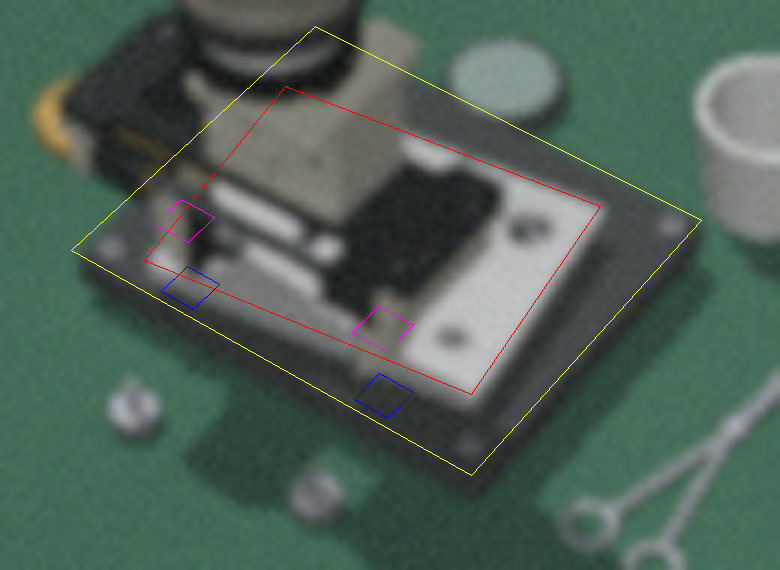

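View pics/o_top2.png

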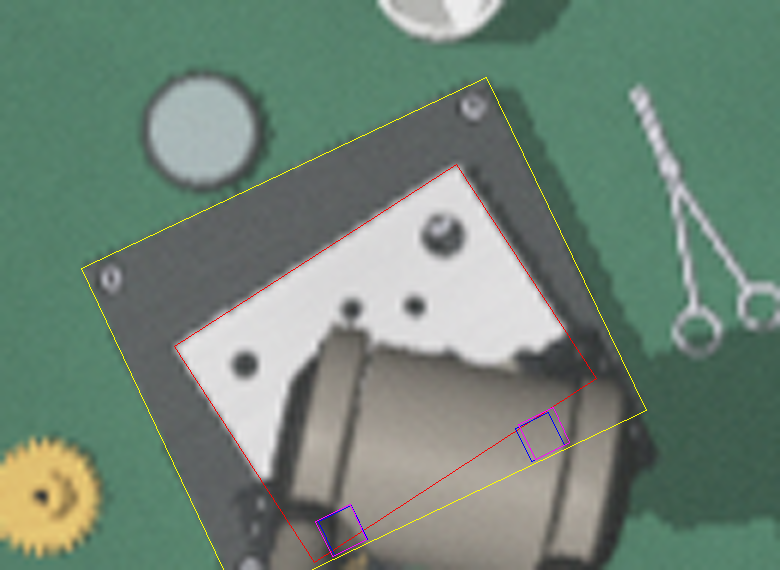

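Run:
```python
from fit import *
crop('side2',212,200,70,55,11,'z2'); crop('side1',190,190,80,60,10,'z1')
c=load('top0'); print(ray(c,[(289,237),(262,253)],10).round(0))
from mv import J
for w in ray(c,[(289,237),(262,253)],10): print(rel(J,[w[0],w[1],0]).round(0))
```

```text
[[478. -82.  10.]
 [427.   0.  10.]]
[-131.  -54.   -0.]
[-139.   43.   -0.]
```

View pics/z2.png

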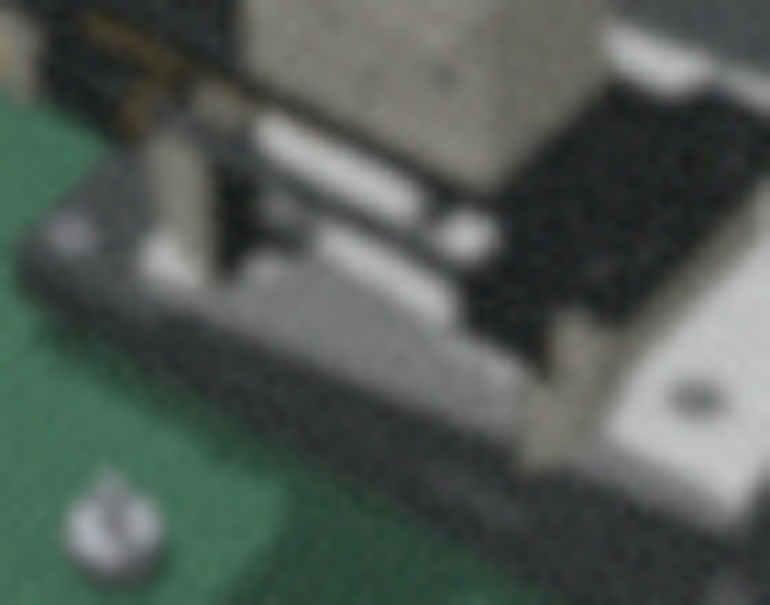

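View pics/z1.png

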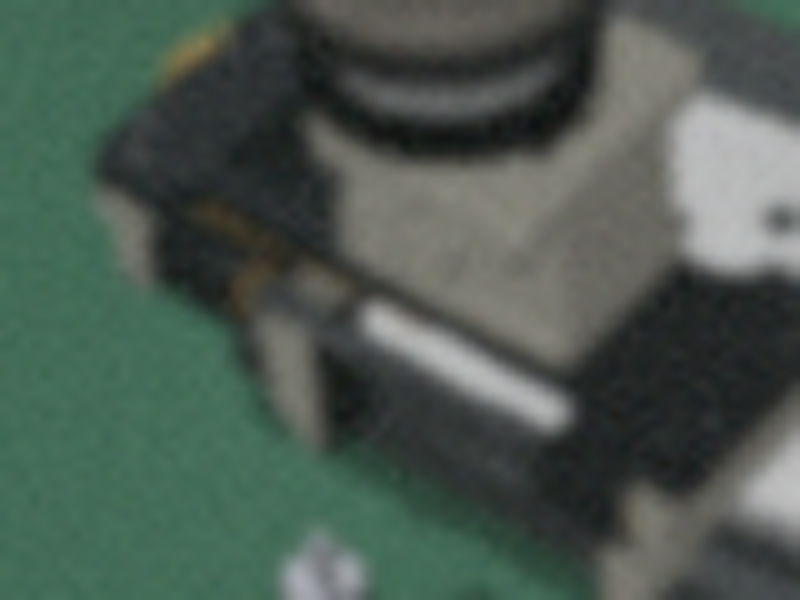

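Call:
step_arm(increments="0 0 0 10 0 0 1;0 0 0 20 0 0 1;0 0 0 24 0 0 1;0 0 0 24 0 0 1;0 0 0 24 0 6 1;0 0 0 24 0 12 1;0 0 0 24 0 12 1")

```text
time: 5.42
tool_pos: [475.5, -27.6, 44.3]
tcp_rot: [3.141, -0.001, -2.672]
contact_force: [0.1, -0.1, 0.1]
grip_width: 91.7
```

Run:
```python
from h import *
snap('side','side3'); print(get_obs()['tool_pos'],get_obs()['contact_force'])
crop('side3',200,190,75,56,10.5,'z3')
```

```text
[475.7181648  -27.64249081  44.56345804] [-0.19785726 -0.00332841  0.30008212]
```

View pics/z3.png

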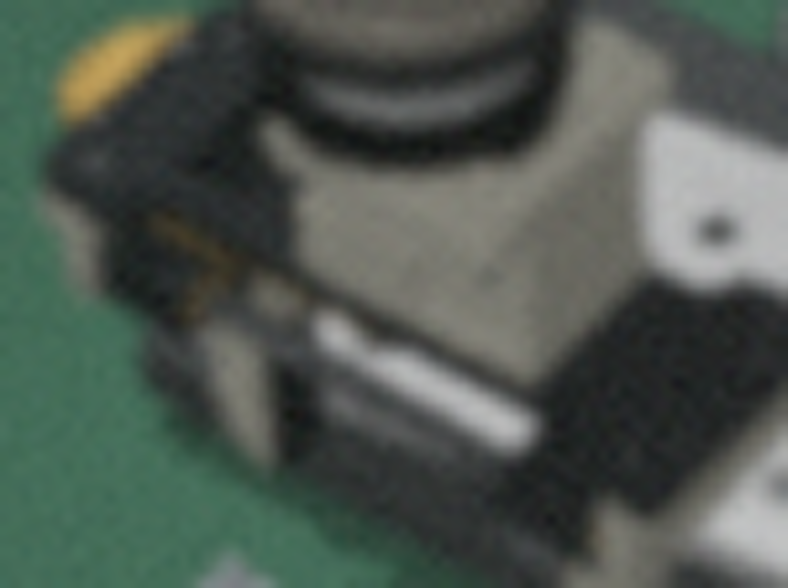

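Run:
```python
from fit import *
from mv import jw,J
for nm,tcp,px in(('side3',[475.6,-27.6],[(225.7,234.8)]),('side2',[497.2,-16.9],[(231.1,225.9),(261.5,243.2)]),('side1',[461.4,-35.6],[(221.8,235)])):
    c=load(nm); t=rel(J,[*tcp,0]); print(nm,t[:2].round(1))
    for p in px:
        for z in (20,30,40,50,60): 
            w=ray(c,[p],z)[0]; print(z,(rel(J,[*w[:2],0])[:2]-t[:2]).round(1),end=' ')
        print()
```

```text
side3 [-108.3   -3.8]
20 [ 4.  59.8] 30 [-2.4 53.8] 40 [-8.9 47.7] 50 [-15.3  41.6] 60 [-21.7  35.5] 
side2 [-84.2  -4. ]
20 [14.7 68.9] 30 [ 8.  62.7] 40 [ 1.2 56.5] 50 [-5.6 50.4] 60 [-12.3  44.2] 
20 [ 13.5 -38.6] 30 [  6.8 -43.8] 40 [  0.  -48.9] 50 [ -6.7 -54.1] 60 [-13.5 -59.2] 
side1 [-124.6   -4.5]
20 [13.4 68.9] 30 [ 7.  62.7] 40 [ 0.6 56.5] 50 [-5.8 50.4] 60 [-12.1  44.2]
```

Call:
step_arm(increments="0 0 0 0 0 -30 1;0 0 0 0 0 -55 1;0 0 0 -60 0 -55 1;0 0 0 -120 0 -55 1;0 0 0 -170 0 -55 1;0 0 0 -190 0 -55 1;0 0 0 -190 0 -55 1;0 0 0 -190 0 -30 1;0 0 0 -190 0 -10 1;0 0 0 -190 0 -5 1;0 0 0 -190 0 0 1;0 0 0 -190 0 0 1")

```text
time: 6.98
tool_pos: [645.4, 58.0, 45.5]
tcp_rot: [-3.141, 0.001, -2.673]
contact_force: [0.8, 0.3, -0.0]
grip_width: 91.9
```

Run:
```python
from h import *
snap('side','side4'); snap('top','top4');print(get_obs()['tool_pos'],get_obs()['contact_force'])
a=[cv2.resize(cv2.imread('pics/side4.png')[150:280,190:350],(520,422)),cv2.resize(cv2.imread('pics/top4.png')[130:280,190:330],(394,422))]
cv2.imwrite('pics/m4.png',cv2.resize(np.hstack(a),(800,370)))
```

```text
[645.70255443  58.05018436  45.7877097 ] [ 0.28680993 -0.59228895 -0.2243785 ]
```

View pics/m4.png

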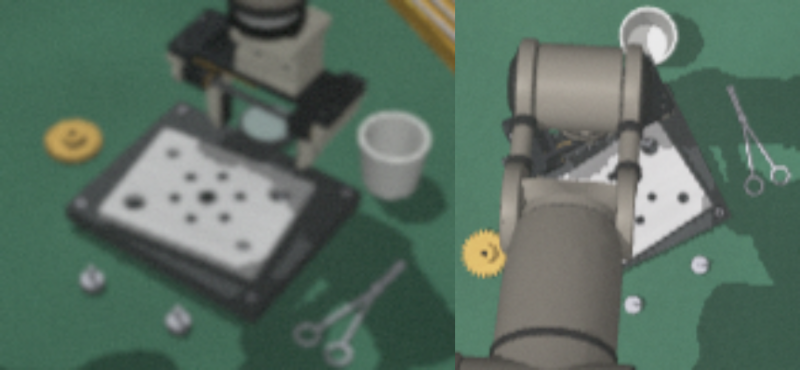

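Call:
step_arm(increments="0 0 0 0 0 2 1;0 0 0 0 0 4 1;0 0 0 0 0 6 1;0 0 0 0 0 6 1")

```text
time: 7.58
tool_pos: [645.2, 58.2, 38.8]
tcp_rot: [3.141, -0.0, -2.672]
contact_force: [-0.6, -0.9, -0.2]
grip_width: 91.9
```

Call:
step_arm(increments="0 0 0 0 0 2 1;0 0 0 0 0 3 1;0 0 0 0 0 3 1")

```text
time: 7.95
tool_pos: [645.3, 58.2, 35.9]
tcp_rot: [3.141, -0.0, -2.672]
contact_force: [-1.4, 0.2, 1.1]
grip_width: 91.8
```

Call:
step_arm(increments="0 0 0 0 0 2 1;0 0 0 0 0 3 1;0 0 0 0 0 3 1")

```text
time: 8.32
tool_pos: [645.3, 58.1, 32.9]
tcp_rot: [3.141, -0.0, -2.672]
contact_force: [0.2, -0.3, 0.4]
grip_width: 92.1
```

Call:
step_arm(increments="0 0 0 0 0 1 1;0 0 0 0 0 2 1;0 0 0 0 0 2 1")

```text
time: 8.7
tool_pos: [645.3, 58.1, 30.9]
tcp_rot: [3.141, -0.0, -2.672]
contact_force: [-0.8, -0.4, -0.6]
grip_width: 92.3
```

Run:
```python
from h import *
snap('side','side5'); 
crop('side5',225,155,95,70,8.4,'z5')
```

```text
(no output)
```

View pics/z5.png

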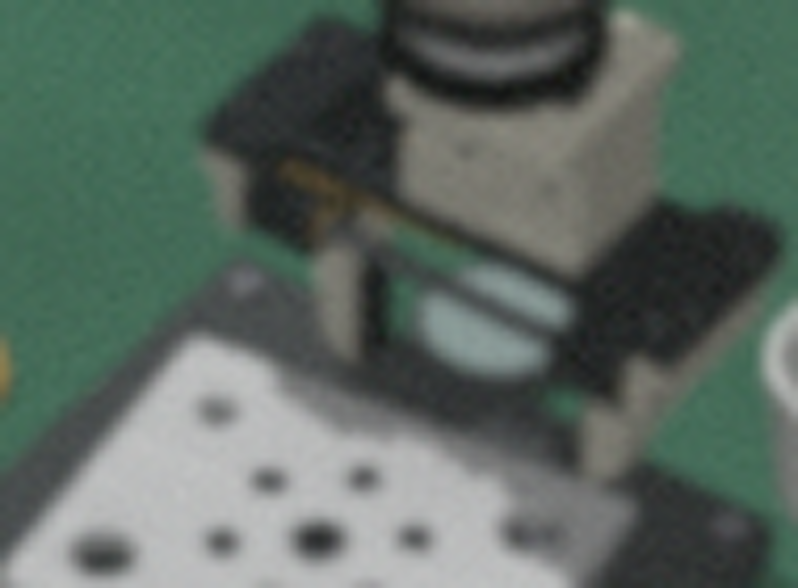

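Run:
```python
from fit import *
from mv import J
c=load('side5'); t=rel(J,[645.3,58.1,0]); print(t)
for p in ((266.7,197.9),(297,211.8)):
        for z in (10,20,30,40,50): 
            w=ray(c,[p],z)[0]; print(z,(rel(J,[*w[:2],0])[:2]-t[:2]).round(1),end=' ')
        print()
```

```text
[81.81976649 -4.01569558 -0.469     ]
10 [ 6.6 59.8] 20 [-1.6 53.8] 30 [-9.8 47.7] 40 [-18.   41.7] 50 [-26.2  35.7] 
10 [ 11.6 -46.1] 20 [  3.4 -51.2] 30 [ -4.8 -56.2] 40 [-13.1 -61.2] 50 [-21.3 -66.3]
```

Call:
step_arm(increments="0 0 0 0 0 1 1;0 0 0 0 0 2 1;0 0 0 0 0 2 1")

```text
time: 9.12
tool_pos: [645.5, 58.1, 30.2]
tcp_rot: [-3.141, 0.001, -2.672]
contact_force: [-3.7, 0.2, 7.4]
grip_width: 91.4
```

Call:
step_arm(increments="0 0 0 0 0 -30 1;0 0 0 0 0 -61 1;0 0 0 50 0 -61 1;0 0 0 110 0 -61 1;0 0 0 170 0 -61 1;0 0 0 194 0 -61 1;0 0 0 194 0 -61 1;0 0 0 194 0 -30 1;0 0 0 194 0 -10 1;0 0 0 194 0 -6 1;0 0 0 194 0 -6 1")

```text
time: 10.5
tool_pos: [473.1, -29.4, 35.2]
tcp_rot: [-3.141, 0.0, -2.672]
contact_force: [0.2, 0.4, 0.7]
grip_width: 92.0
```

Call:
step_arm(increments="0 0 0 -4 0 0 1;0 0 0 -7 0 0 1;0 0 0 -10 0 0 1;0 0 0 -13 0 0 1;0 0 0 -16 0 0 1;0 0 0 -19 0 0 1;0 0 0 -22 0 0 1;0 0 0 -24 0 0 1;0 0 0 -25 0 0 1;0 0 0 -25 0 0 1")

```text
time: 11.75
tool_pos: [493.5, -18.0, 34.7]
tcp_rot: [3.14, -0.002, -2.672]
contact_force: [-4.8, -0.4, 2.1]
grip_width: 92.1
```

Run:
```python
from h import *
from fit import rel
from mv import J
o=get_obs();print(rel(J,[*o['tool_pos'][:2],0])[:2])
snap('side','side6'); snap('top','top6')
a=[cv2.resize(cv2.imread('pics/side6.png')[150:280,190:350],(520,422)),cv2.resize(cv2.imread('pics/top6.png')[130:280,190:330],(394,422))]
cv2.imwrite('pics/m6.png',cv2.resize(np.hstack(a),(800,370)))
```

```text
[-87.99467601  -3.30156021]
```

View pics/m6.png

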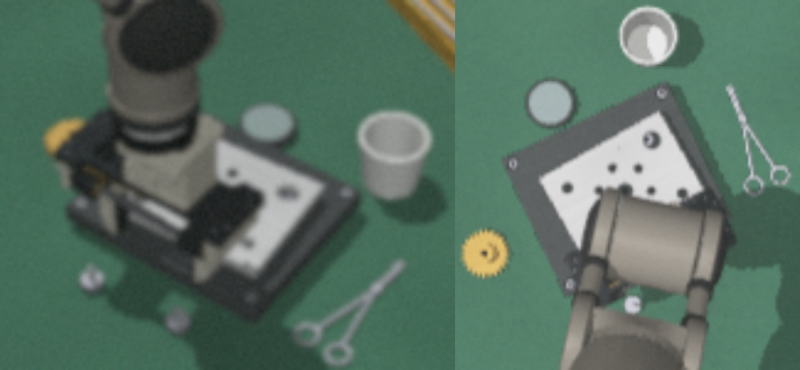

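```bash
cat >> fit.py <<'E'
def part(nm,P0,zt,edges,R=10,it=6):
    """edges: {'+x':(lo,hi) fraction range along edge}"""
    c=load(nm); g,_=chans(c); p=np.array(P0,float); hx,hy=65,85
    for k in range(it):
        r=R if k<2 else R/2 if k<4 else R/3
        obs=[];loc=[];nn=[]
        for e,(a,b) in edges.items():
            sgn=1 if e[0]=='+' else -1
            for t in np.linspace(a,b,25):
                l=(sgn*hx,t*hy) if e[1]=='x' else (t*hx,sgn*hy); n=(sgn,0) if e[1]=='x' else (0,sgn)
                s=np.linspace(-r,r,121); q=proj(c,pose_pts(p,np.array(l)+s[:,None]*np.array(n),zt))
                v=map_coordinates(g,[q[:,1],q[:,0]],order=1)
                G=np.abs(np.gradient(np.convolve(np.pad(v,8,'edge'),np.ones(17)/17,'valid'))); i=G.argmax()
                w=G[max(0,i-14):i+15]; obs.append((w*s[max(0,i-14):i+15]).sum()/w.sum()); loc.append(l); nn.append(n)
        loc=np.array(loc,float);nn=np.array(nn,float);obs=np.array(obs)
        f=lambda d: nn[:,0]*(d[0]-d[2]*loc[:,1])+nn[:,1]*(d[1]+d[2]*loc[:,0])-obs
        d=least_squares(f,[0,0,0],loss='soft_l1',f_scale=.5,x_scale=[1,1,.01]).x
        cc,sn=np.cos(p[2]),np.sin(p[2]); p=p+[cc*d[0]-sn*d[1],sn*d[0]+cc*d[1],d[2]]
    J=np.array([570.5,24.7,.469]); R_=rel(J,p)
    print(nm,p.round(3),'rms',np.sqrt(np.median(f(d)**2)).round(2),'rel',R_.round(3),holes(R_)); return p
E
python3 - <<'E'
from fit import *
part('top6',[560,15,.54],49,{'+x':(-.9,.9),'+y':(0,.9),'-y':(.2,.9)})
part('top0',[557.5,13,.6],49,{'+x':(-.9,.9),'+y':(0,.9),'-y':(.2,.9)})
E
```

```text
top6 [5.67438e+02 1.45440e+01 5.36000e-01] rms 0.36 rel [-7.321 -7.675  0.067] [array([ -3.21, -10.09]), array([-11.43,  -5.26])]
top0 [558.014  13.172   0.603] rms 0.35 rel [-16.349  -4.64    0.134] [array([-8.02, -9.17]), array([-24.68,  -0.11])]
```

Call:
step_arm(increments="0 0 0 10 0 0 1;0 0 0 15 0 0 1;0 0 0 15 0 -40 1;0 0 0 0 -60 -40 1;0 0 0 -20 -120 -40 1;0 0 0 -35 -174 -40 1;0 0 0 -35 -174 -40 1;0 0 0 -35 -174 -40 1;0 0 0 -35 -174 -10 1;0 0 0 -35 -174 0 1;0 0 0 -35 -174 0 1;0 0 0 -35 -174 0 1")

```text
time: 13.35
tool_pos: [605.0, -157.5, 36.1]
tcp_rot: [-3.141, 0.001, -2.672]
contact_force: [0.4, 0.5, 0.5]
grip_width: 92.0
```

Run:
```python
from fit import *
from mv import J
o=get_obs();print(rel(J,[*o['tool_pos'][:2],0])[:2])
snap('side','side7'); snap('top','top7')
a=[cv2.resize(cv2.imread('pics/side7.png')[150:280,190:350],(520,422)),cv2.resize(cv2.imread('pics/top7.png')[130:280,190:330],(394,422))]
cv2.imwrite('pics/m7.png',cv2.resize(np.hstack(a),(800,370)))
part('top7',[567.5,14.5,.536],49,{'+x':(-.9,.9),'+y':(-.9,.9),'-y':(.2,.9),'-x':(0,.9)})
part('top7',[567.5,14.5,.536],49,{'+x':(-.9,.9),'+y':(-.9,.9)})
```

```text
[ -51.61963988 -178.14151967]
top7 [5.67095e+02 1.40310e+01 5.45000e-01] rms 0.44 rel [-7.86  -7.978  0.076] [array([ -3.19, -10.69]), array([-12.53,  -5.27])]
top7 [5.67469e+02 1.44320e+01 5.39000e-01] rms 0.36 rel [-7.345 -7.79   0.07 ] [array([ -3.06, -10.3 ]), array([-11.63,  -5.28])]
```

View pics/m7.png

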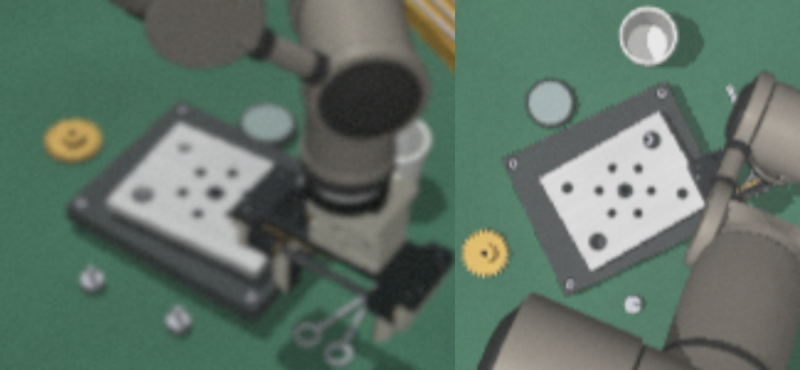

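Call:
step_arm(increments="0 0 0 0 6 0 1;0 0 0 0 11 0 1;0 0 0 0 14 0 1;0 0 0 0 17 0 1;0 0 0 0 19 0 1;0 0 0 0 21 0 1;0 0 0 0 23 0 1;0 0 0 0 24 0 1;0 0 0 0 24 0 1")

```text
time: 14.58
tool_pos: [593.7, -136.3, 35.1]
tcp_rot: [-3.142, 0.0, -2.672]
contact_force: [-0.2, -4.3, 0.0]
grip_width: 92.1
```

Run:
```python
from fit import *
from mv import J
o=get_obs();print(rel(J,[*o['tool_pos'][:2],0])[:2],o['contact_force'])
snap('top','top8')
cv2.imwrite('pics/m8.png',cv2.resize(cv2.imread('pics/top8.png')[130:280,190:330],(600,560)))
part('top8',[569,20,.51],49,{'+x':(-.9,.9),'+y':(-.9,.9),'-x':(.2,.9)})
part('top8',[569,20,.51],49,{'+x':(-.9,.9),'+y':(-.9,.9)})
```

```text
[ -52.09866217 -154.08248287] [-0.15556317 -4.31106505  0.04077292]
top8 [5.65573e+02 1.88860e+01 5.31000e-01] rms 0.48 rel [-7.023 -2.96   0.062] [array([-3.24, -5.19]), array([-10.8 ,  -0.73])]
top8 [5.6635e+02 1.9210e+01 5.2600e-01] rms 0.51 rel [-6.183 -3.021  0.057] [array([-2.7 , -5.09]), array([-9.66, -0.95])]
```

View pics/m8.png

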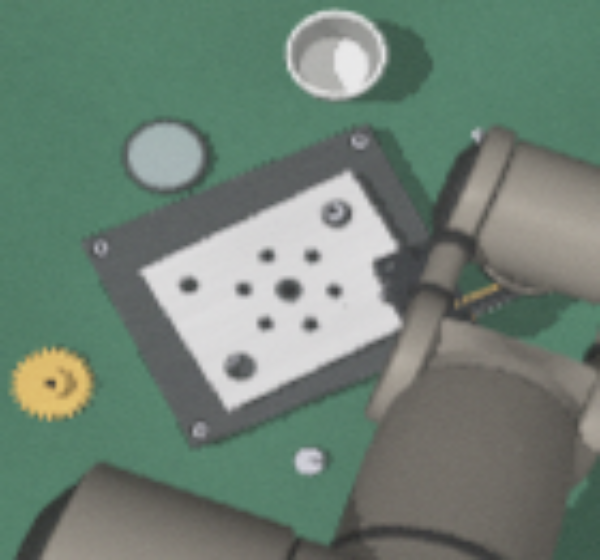

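Call:
step_arm(increments="0 0 0 0 2 0 1;0 0 0 0 3.5 0 1;0 0 0 0 4.5 0 1;0 0 0 0 4.5 0 1")

```text
time: 15.12
tool_pos: [591.5, -132.0, 35.0]
tcp_rot: [3.141, -0.0, -2.672]
contact_force: [-0.0, -3.4, -0.3]
grip_width: 91.8
```

Run:
```python
from fit import *
from mv import J
o=get_obs();print(rel(J,[*o['tool_pos'][:2],0])[:2],o['contact_force'])
snap('top','top9')
part('top9',[567,23,.51],49,{'+x':(-.9,.9),'+y':(-.9,.9),'-x':(.2,.9)})
```

```text
[ -52.08889217 -149.3043845 ] [-0.02069547 -3.44545599 -0.3032405 ]
top9 [5.64432e+02 2.33830e+01 5.23000e-01] rms 0.23 rel [-6.008  1.567  0.054] [array([-2.74, -0.38]), array([-9.28,  3.52])]
```

Call:
step_arm(increments="0 0 0 0 -8 0 1;0 0 0 0 -12 0 1;0 0 0 0 -12 -40 1;0 0 0 20 40 -40 1;0 0 0 40 100 -40 1;0 0 0 53 150 -40 1;0 0 0 53 161.5 -40 1;0 0 0 53 161.5 -40 1;0 0 0 53 161.5 -10 1;0 0 0 53 161.5 0 1;0 0 0 53 161.5 0 1;0 0 0 53 161.5 0 1")

```text
time: 16.68
tool_pos: [472.1, -12.6, 35.5]
tcp_rot: [-3.141, 0.001, -2.673]
contact_force: [-0.5, 0.4, 0.5]
grip_width: 91.8
```

Call:
step_arm(increments="0 0 0 -6 0 0 1;0 0 0 -12 0 0 1;0 0 0 -16 0 0 1;0 0 0 -18 0 0 1;0 0 0 -20 0 0 1;0 0 0 -22 0 0 1;0 0 0 -24 0 0 1;0 0 0 -24 0 0 1")

```text
time: 17.68
tool_pos: [493.1, -1.2, 35.0]
tcp_rot: [-3.141, 0.001, -2.673]
contact_force: [-1.7, -1.1, 0.7]
grip_width: 92.2
```

Run:
```python
from fit import *
from mv import J
o=get_obs();print(rel(J,[*o['tool_pos'][:2],0])[:2],o['contact_force'])
snap('top','top10'); snap('side','side10')
a=[cv2.resize(cv2.imread('pics/side10.png')[150:280,190:350],(520,422)),cv2.resize(cv2.imread('pics/top10.png')[130:280,190:330],(394,422))]
cv2.imwrite('pics/m10.png',cv2.resize(np.hstack(a),(800,370)))
part('top10',[568,23,.5],49,{'+x':(-.9,.9),'+y':(0.2,.9),'-y':(.2,.9)})
part('top10',[568,23,.5],49,{'+x':(-.9,.9),'-y':(-.2,.9)})
```

```text
[-80.81258724  11.86008185] [-1.65661075 -1.05263523  0.71734049]
top10 [5.67953e+02 2.45190e+01 5.01000e-01] rms 0.29 rel [-2.354  0.99   0.032] [array([-0.4 , -0.21]), array([-4.31,  2.19])]
top10 [5.67987e+02 2.44460e+01 5.02000e-01] rms 0.34 rel [-2.356  0.91   0.033] [array([-0.33, -0.33]), array([-4.39,  2.15])]
```

View pics/m10.png

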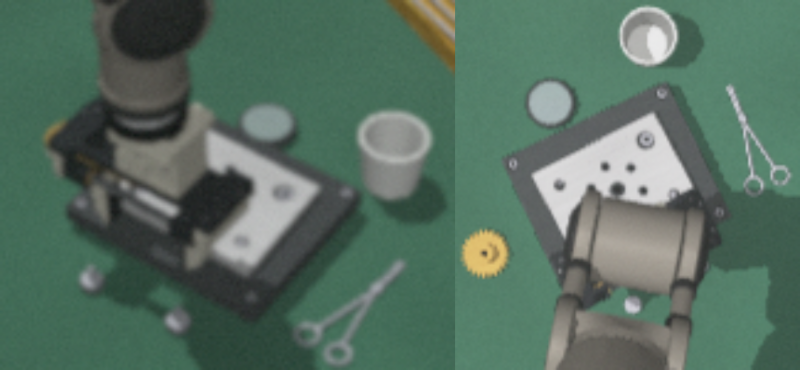

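Call:
step_arm(increments="0 0 0 -1 0 0 1;0 0 0 -2 0 0 1;0 0 0 -3 0 0 1;0 0 0 -4 0 0 1;0 0 0 -4 0 0 1")

```text
time: 18.4
tool_pos: [497.1, 0.5, 35.2]
tcp_rot: [-3.141, 0.001, -2.673]
contact_force: [0.5, -0.1, -0.7]
grip_width: 91.8
```

Run:
```python
from fit import *
from mv import J
o=get_obs();print(rel(J,[*o['tool_pos'][:2],0])[:2],o['contact_force'])
snap('top','top11'); snap('side','side11')
crop('side11',200,175,120,80,6.6,'z11')
for z in(49,40): part('top11',[570,24.5,.48],z,{'+x':(-.9,.9),'+y':(0.2,.9),'-y':(.2,.9)})
```

```text
[-76.46047719  11.56976372] [ 0.49391499 -0.05854267 -0.73227184]
top11 [5.70556e+02 2.46160e+01 4.85000e-01] rms 0.38 rel [ 0.012 -0.1    0.016] [array([ 0.97, -0.69]), array([-0.94,  0.49])]
top11 [5.71593e+02 2.49530e+01 4.84000e-01] rms 0.32 rel [ 1.089 -0.268  0.015] [array([ 1.98, -0.82]), array([0.2 , 0.28])]
```

View pics/z11.png

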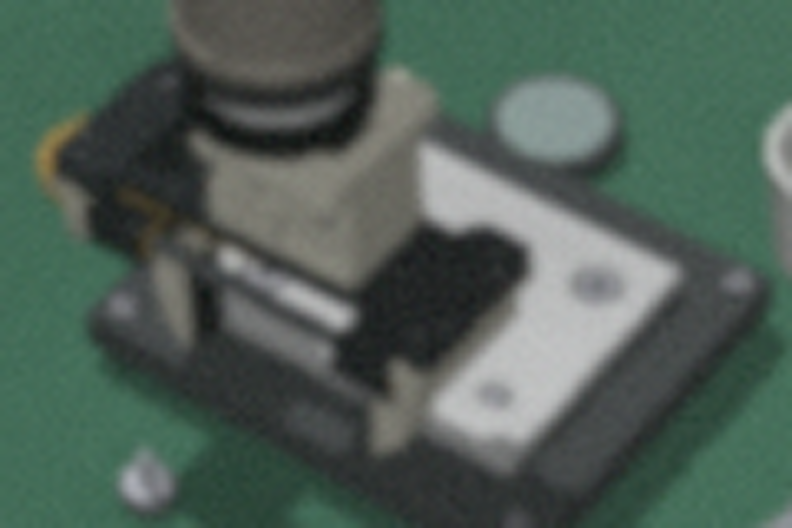

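Call:
step_arm(increments="0 0 0 8 0 0 1;0 0 0 20 0 0 1;0 0 0 20 0 -50 1;0 0 0 20 0 -100 1;0 0 0 20 60 -130 1;0 0 0 20 120 -130 1;0 0 0 20 180 -130 1;0 0 0 20 240 -130 1;0 0 0 20 300 -130 1;0 0 0 20 300 -130 1;0 0 0 20 300 -130 1")

```text
time: 19.88
tool_pos: [342.5, 258.5, 164.9]
tcp_rot: [-3.141, -0.0, -2.671]
contact_force: [0.1, -0.1, 0.4]
grip_width: 91.9
```

Run:
```python
from fit import *
snap('top','top12'); snap('side','side12')
crop('side12',200,165,120,90,6.6,'z12');crop('top12',195,150,125,100,6.4,'zt12')
for z in(49,40):
  for nm in('top12','side12'): part(nm,[570.5,24.7,.475],z,{'+x':(-.9,.9),'+y':(-.9,.9),'-y':(-.9,.9),'-x':(-.9,.9)})
run('top12',40,[570.5,24.7,.475])
```

```text
top12 [5.70419e+02 2.47150e+01 4.80000e-01] rms 0.41 rel [-0.066  0.05   0.011] [array([ 0.59, -0.36]), array([-0.72,  0.46])]
side12 [5.67532e+02 1.46340e+01 4.78000e-01] rms 0.65 rel [-7.198 -7.637  0.009] [array([-6.64, -7.98]), array([-7.75, -7.29])]
top12 [5.71097e+02 2.48300e+01 4.79000e-01] rms 0.45 rel [ 0.591 -0.153  0.01 ] [array([ 1.19, -0.53]), array([-0.01,  0.22])]
side12 [5.71338e+02 2.22260e+01 4.78000e-01] rms 1.36 rel [-0.371 -2.586  0.009] [array([ 0.17, -2.92]), array([-0.91, -2.25])]
top12 J (array([5.70328692e+02, 2.45987835e+01, 4.70310022e-01]), np.float64(0.6380036076837974), 100, {'+x': -0.87, '-x': -0.79, '+y': 0.4, '-y': 0.53}) P (array([5.71186941e+02, 2.48192165e+01, 4.78230794e-01]), np.float64(0.40225575460175583), 100, {'+x': -0.25, '-x': -0.4, '+y': -0.35, '-y': -0.3})
  rel [ 0.865 -0.192  0.008] [array([ 1.34, -0.49]), array([0.39, 0.11])]
```

View pics/z12.png

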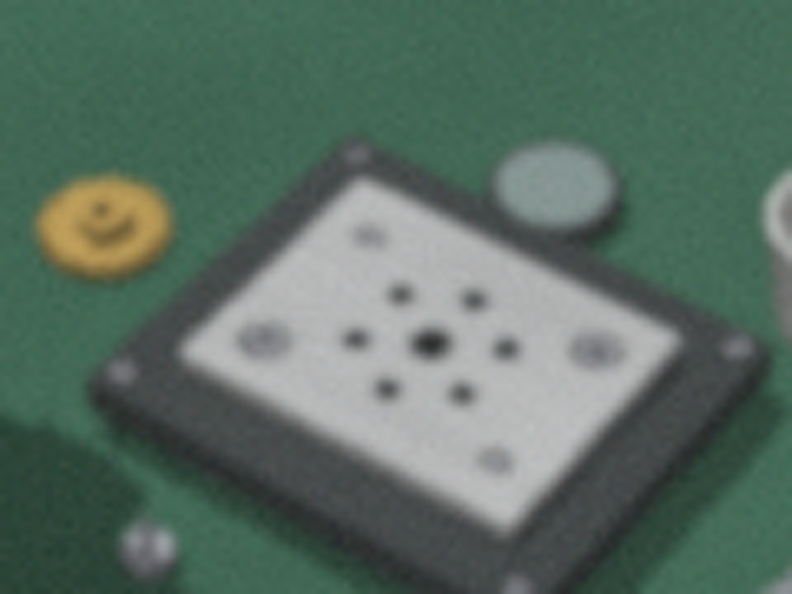

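View pics/zt12.png

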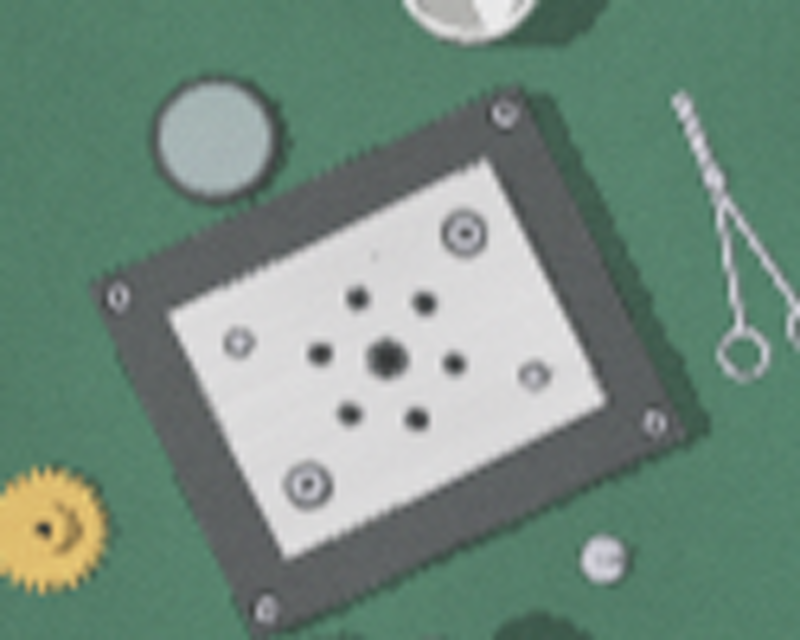

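```bash
python3 - <<'E'
from fit import *
E4={'+x':(-.9,.9),'+y':(-.9,.9),'-y':(-.9,.9),'-x':(-.9,.9)}
def off(a,b,za,p):
    A=part(a,p,za,E4,R=8);B=part(b,p,za,E4,R=8); print(za,(B-A)[:2].round(2))
off('top0','side0',49,[557.5,13,.6])
for z in(39,40,41,42,43): off('top12','side12',z,[570.7,24.7,.475])
# which edges: per-edge height test by sliding each edge alone vs bed not done
E
python3 - <<'E'
import cv2,numpy as np
# screw drift check
import sys; sys.path.insert(0,'.')
a=cv2.imread('pics/top0.png',0)[100:300,150:350].astype(np.float32);b=cv2.imread('pics/top12.png',0)[100:300,150:350].astype(np.float32)
for n,(x,y) in dict(gear=(202,232),loupe=(229,171),tub=(269,144),screwR=(289,237),screwL=(262,253),forc=(310,195)).items():
    x-=150;y-=100
    t=a[y-9:y+9,x-9:x+9]; r=cv2.matchTemplate(b[y-16:y+16,x-16:x+16],t,cv2.TM_CCOEFF_NORMED); _,m,_,l=cv2.minMaxLoc(r); print(n,np.array(l)-7,round(m,2))
E
```

```text
top0 [557.493  12.943   0.604] rms 0.57 rel [-16.916  -4.608   0.135] [array([-8.53, -9.16]), array([-25.31,  -0.05])]
side0 [557.499   9.906   0.607] rms 1.44 rel [-18.284  -7.32    0.138] [array([ -9.65, -11.99]), array([-26.92,  -2.65])]
49 [ 0.01 -3.04]
top12 [5.71161e+02 2.48180e+01 4.80000e-01] rms 0.53 rel [ 0.643 -0.194  0.011] [array([ 1.28, -0.59]), array([0.01, 0.2 ])]
side12 [5.71777e+02 2.30890e+01 4.78000e-01] rms 1.4 rel [ 0.411 -2.014  0.009] [array([ 0.95, -2.35]), array([-0.13, -1.67])]
39 [ 0.62 -1.73]
top12 [5.71092e+02 2.48120e+01 4.80000e-01] rms 0.49 rel [ 0.579 -0.168  0.011] [array([ 1.21, -0.57]), array([-0.06,  0.23])]
side12 [5.71367e+02 2.22450e+01 4.78000e-01] rms 1.33 rel [-0.337 -2.582  0.009] [array([ 0.21, -2.92]), array([-0.88, -2.24])]
40 [ 0.27 -2.57]
top12 [5.71016e+02 2.48040e+01 4.80000e-01] rms 0.47 rel [ 0.507 -0.141  0.011] [array([ 1.15, -0.54]), array([-0.13,  0.26])]
side12 [5.7099e+02 2.1409e+01 4.7800e-01] rms 1.21 rel [-1.051 -3.157  0.009] [array([-0.5, -3.5]), array([-1.6 , -2.81])]
41 [-0.03 -3.39]
top12 [5.70943e+02 2.47960e+01 4.80000e-01] rms 0.44 rel [ 0.439 -0.115  0.011] [array([ 1.07, -0.51]), array([-0.2 ,  0.28])]
side12 [5.70566e+02 2.05610e+01 4.78000e-01] rms 1.16 rel [-1.812 -3.722  0.009] [array([-1.27, -4.06]), array([-2.36, -3.38])]
42 [-0.38 -4.24]
top12 [5.7087e+02 2.4785e+01 4.8000e-01] rms 0.42 rel [ 0.369 -0.091  0.011] [array([ 1.01, -0.49]), array([-0.27,  0.31])]
side12 [5.70134e+02 1.97180e+01 4.78000e-01] rms 1.08 rel [-2.578 -4.278  0.009] [array([-2.03, -4.62]), array([-3.12, -3.94])]
43 [-0.74 -5.07]
gear [0 0] 1.0
loupe [0 0] 1.0
tub [0 0] 1.0
screwR [0 0] 1.0
screwL [0 0] 0.82
forc [0 0] 1.0
```

Run:
```python
from fit import *
for n in('top','side'):
    cs=[capture(n) for _ in range(12)]; c=dict(cs[0]); c['frame']=np.mean([x['frame'] for x in cs],0)
    np.savez('pics/avg_'+n+'.npz',**{k:np.array(v) for k,v in c.items()}); cv2.imwrite('pics/avg_'+n+'.png',c['frame'][:,:,::-1])
E4={'+x':(-.9,.9),'+y':(-.9,.9),'-y':(-.9,.9),'-x':(-.9,.9)}
for z in(40,41,42):
    A=part('avg_top',[570.7,24.7,.475],z,E4,R=8);B=part('avg_side',[570.7,24.7,.475],z,E4,R=8); print(z,(B-A)[:2].round(2))
c=load('avg_side'); 
crop('avg_side',205,170,110,82,7.2,'z13')
```

```text
avg_top [5.71094e+02 2.48210e+01 4.80000e-01] rms 0.5 rel [ 0.585 -0.16   0.011] [array([ 1.25, -0.57]), array([-0.08,  0.25])]
avg_side [5.71309e+02 2.21790e+01 4.77000e-01] rms 1.31 rel [-0.418 -2.614  0.008] [array([ 0.09, -2.93]), array([-0.93, -2.3 ])]
40 [ 0.21 -2.64]
avg_top [5.71015e+02 2.48110e+01 4.80000e-01] rms 0.48 rel [ 0.51  -0.134  0.011] [array([ 1.17, -0.55]), array([-0.15,  0.28])]
avg_side [5.70891e+02 2.13320e+01 4.77000e-01] rms 1.28 rel [-1.173 -3.181  0.008] [array([-0.68, -3.49]), array([-1.67, -2.87])]
41 [-0.12 -3.48]
avg_top [5.70938e+02 2.48050e+01 4.80000e-01] rms 0.43 rel [ 0.438 -0.104  0.011] [array([ 1.1 , -0.52]), array([-0.22,  0.31])]
avg_side [5.70465e+02 2.04890e+01 4.77000e-01] rms 1.18 rel [-1.934 -3.741  0.008] [array([-1.45, -4.04]), array([-2.42, -3.44])]
42 [-0.47 -4.32][ WARN:0@13.463] global loadsave.cpp:1063 imwrite_ Unsupported depth image for selected encoder is fallbacked to CV_8U.
```

View pics/z13.png

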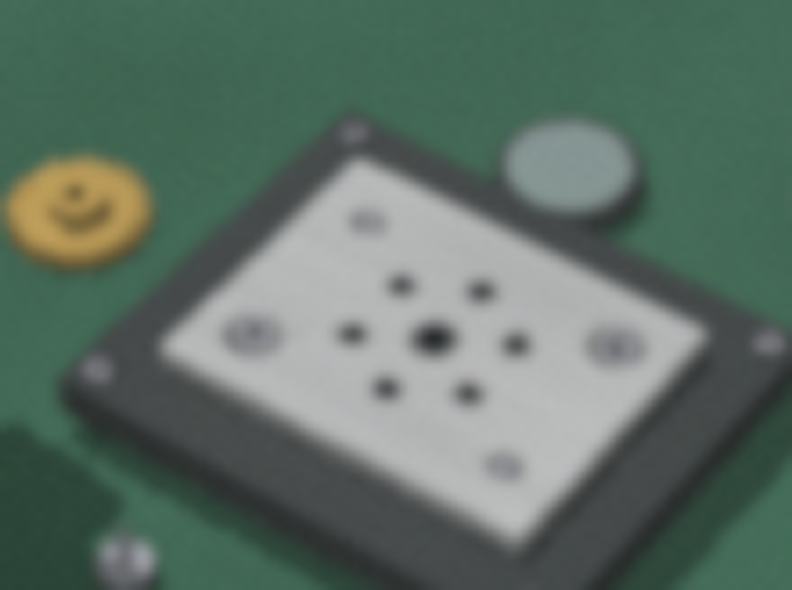

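```bash
python3 -c "
from plant import *
o=get_obs();print(o['time'],o['contact_force']);print(close_job())"
```

```text
21.175 [ 0.01371477 -0.30178363 -0.41101217]
the job is handed in; nothing more can be done
None
```

The plate dropped over both pins and looks flat and home on the bed. I handed the job in at 21.2 s; no verdict is reported.

I pushed the plate only with the fingertips, keeping them about 5 mm above the bed. First I pushed its −x edge, then its −y edge, then the +y end of the −x edge to square it up.

**Last checks, with the arm clear and reading no contact force:**
- **Seating:** a pin or boss shows in all four holes. Comparing the two cameras puts the top face at about 40.5 mm, so the underside is about 0.5 mm above the bed, uncertain by roughly the same. I did not measure tilt separately; nothing in the pictures suggested any.
- **Alignment:** the top camera puts hole_a about 1.3 mm and hole_b about 0.3 mm from their pins. It shows about 0.01 rad of turn, roughly the play the holes allow.
- **Bystanders:** the gear, loupe, tub, forceps and both thumb screws are unmoved to the pixel (about 3 mm) in before-and-after pictures. One thumb screw matched less cleanly (0.82), probably from the arm's shadow. I did not check the spanner and oil bottle, which are well away from the jig.

**What disagreed:**
- **Fingertip offset:** `nose_length` reads 22 mm, but the tips touched the bed with the reported TCP at about 30 mm. They stand level with the reported TCP, so my first pass went over the plate without touching it. I corrected this by touching down on the bed.
- **Starting turn:** I measured about 0.13 rad, against the stated limit of 0.09.
- **Side camera:** with the calibration as given, it places the plate 2 to 3 mm away from the top camera's position. I took that out for the height figure, using the known starting height.

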